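Pointing check before cell making

TASK

Do the pointing check of the coin-cell tools that stand in front of the robot (not the spares at the far left corner of the worktop) in their order of use: first point at the film applicator, then at the disc punch, then at the pellet die, each time keeping the fingertips two or three centimetres above the middle of its top for two seconds without touching it. Between them travel high above everything, and do not come down over, or disturb, any of the other things lying and standing about. When all three are checked, press the round button on the grey box fully down to confirm, and let it come up again.

Things in the scene. Friction and masses are not known exactly. Their poses are not given: they have to be found in the camera images.
- applicator_top (a point): Film applicator: an open rectangular steel frame, 45 x 112 mm and 36 mm high, with two upright round adjusting knobs (15 mm across, tops 64 mm above the worktop) 60 mm apart on its long bar. The position given is over the middle of the frame, level with the knob tops, 64 mm above the worktop. Its y axis runs along the 112 mm side, z is up.
- disc_punch_top (a point): Hand disc punch: a slim upright steel shaft 32 mm across with a wider black knob (40 mm across) at the top, 111 mm tall, the tallest thing in the working area. The position given is the middle of its top, in line with its upright axis; the thing stands on the worktop.
- pellet_die_top (a point): Pellet die: a stout steel cylinder 49 mm across and 48 mm high, with a thin neck and a flat round plunger head (26 mm across) on top, 68 mm tall in all. The position given is the middle of its top, in line with its upright axis; the thing stands on the worktop.
- confirm_button_top (a point): Middle of the top of the round push button (32 mm across) that stands 10 mm proud of a black round housing (48 mm across) on the grey check box (74 x 74 mm and 36 mm high, fixed to the worktop). The point lies 58 mm above the worktop when the button is up; it is pressed straight down.
- confirm_button (a joint): Travel of the push button in m: 0 is up, 0.006 is fully down; a spring lifts it again. Fully down takes about 5 N.
- brass_weight_top (a point): Bystander: small brass weight with a knob, 22 mm across, 26 mm tall. The position given is the middle of its top, in line with its upright axis; the thing stands on the worktop.
- vial_top (a point): Bystander: sample vial with a black cap, 21 mm across, 53 mm tall. The position given is the middle of its top, in line with its upright axis; the thing stands on the worktop.
- jar_top (a point): Bystander: squat jar with a wide white screw cap, 52 mm across, 62 mm tall. The position given is the middle of its top, in line with its upright axis; the thing stands on the worktop.
- beaker_top (a point): Bystander: empty clear beaker, 52 mm across, 71 mm tall. The position given is the middle of its mouth, level with the rim.
- small_spatula_top (a point): Bystander: thin steel lab spatula lying flat, 182 x 11 mm and 8 mm high. The position given is the middle of its top.
- marker_top (a point): Bystander: felt marker lying flat, 137 x 14 mm and 16 mm high. The position given is the middle of its top.
- applicator: The same thing as applicator_top; origin at the centre of its underside, z up, y along the 112 mm side.
- disc_punch: The same thing as disc_punch_top; origin at the centre of its underside, z up.
- pellet_die: The same thing as pellet_die_top; origin at the centre of its underside, z up.
Not all that is in view belongs to the job. What is shaped like the part that bears confirm_button_top but purple or yellow is not meant.

How it is judged:
By the outcome, as a careful person would: the job done as asked, in the order asked, and still so for the second after the job is handed in, with the robot touching nothing.
It also fails if it takes over 64 s, if anything falls off the work surface, if the arm or the gripper's body presses on something with over 40 N, if the wrist force passes 120 N, or if a joint passes its speed limit or range.

ROBOT

A 6-joint arm with a two-finger parallel gripper is mounted at the origin on a cart in front of the work surface, level with it; the furniture and walls round the work are solid. World frame = base frame: x ahead of the robot, y to its left, z up, the work surface at z = 0. Lengths are in m, angles in rad, forces in N, time in s.
With the tool pointing down it reaches from about 0.425 to 0.95 m from the base axis. Payload 3.5 kg.
Tool frame: the origin (TCP) lies midway between the tips of the shut fingers; the grasp point (between the pads) lies 19 mm behind it (ctrl.pinch_z is the distance from the TCP to the grasp point, in m); z points along the fingers, y is the line along which they close (so a half turn about z gives the same grasp; the last joint's range is limited). The gripper opens to 85 mm and grips with 20 to 120 N. Pads are 22 mm wide; open, the fingers measure 114 mm over their backs; the gripper's body (76 mm by 85 mm) begins 54 mm behind the grasp point. The pads swing forward as they close: fully open they stand 13 mm farther back than shut.
Start: joints at [-1.405, 0.286, 1.577, -0, 1.279, -0.15], TCP at [0.21, -0.642, 0.231] pointing down, gripper open.
Joint ranges: [-2.77, 2.77], [-0.9, 2.22], [0.21, 2.48], [-1.53, 4.67], [0.24, 2.81], [-2.84, 2.84]. Speed limits (rad/s): [2.79, 2.79, 3.14, 3.14, 3.14, 3.14].

INTERFACE

Orientations are given as a unit quaternion [x, y, z, w].
In Python, from plant import get_state, viewer, sign_off, ctrl gives the robot as it stands. The module is installed in compiled form; this text tells all that it offers.
- The arm moves only by the shell command python3 -m handwheel 'ROWS' [FORCE]. ROWS is JSON, a list that holds one entry, the list of rows, each a list of 5 numbers: the finger opening in m, from 0 to 0.0854, then the shift along the tool's x, y, z in m, then the turn about the tool's z in degrees. In form: [[[claw, x, y, z, spin], ...]]. A call has 1 to 12 rows; each row shifts and turns the commanded pose from where the row before left it, along the tool's axes as they then stand; what a row does not reach is not made up. A row lasts 1/12 s, in which the tool goes at most 41.7 mm and 7.16 degrees, less where a joint would pass 70% of its speed; a pose out of reach is approached as far as the arm can. A call is refused whole if a number of a shift passes 0.0417 or a number of a turn 7.16, either way. A call with a gripper value outside its range is refused whole. The fingers move at their own pace and stop on an object; FORCE is the grip in N (left out, the last holds). Time passes only in rows, so rows that do not move let the fingers close. It gives the time, the measured TCP pose, the force, the opening and the grip force at its end, in the units of the state.
- get_state(): the state, without advancing time (a new reading comes with each control period).
- viewer.read_camera(name): name is "scene" or "top" or "wrist"; returns the picture (420x560x3 uint8, blue, green, red); there is no depth.
- viewer.camera_params(name): a dict with "fov_y" (degrees; the focal length in pixels is half the picture's height over the tangent of half this angle, whatever the lens; pixels are square), "cx", "cy" (the principal point, pixels), "k1" (the pictures are not rectified: a ray, as slopes to the right and down, at radius r is drawn at 1 + k1 r^2 times it, then the intrinsics apply), "xyz" and "attitude" of the camera in the world; the wrist camera has in their place "hand_eye" (4x4, takes a point from camera to tool coordinates, whose origin is the TCP and whose axes are the flange's). Camera axes: x right, y up, looking along -z (the intrinsics and any distortion apply to the point x, -y, -z); pixel columns grow to the right and rows downward; lengths in m; the calibration is good to about 2 mm. A picture is of the moment at which its call begins: read the wrist's pose just before it. camera_params takes no time and is no camera call.
- sign_off(): hands the job in; it is judged then, once.
Trained networks look in the newest picture that a camera, given by its name, has taken for a name from the list of things; names that differ only in an ending like _2 or _b are one class to them, and where a whole thing is asked for, a point or a joint stands for the part that bears it (a point fixed in the world has none). Each returns a list of dicts, best first, with "confidence" (0 to 1); they miss things now and then, are a little off and sometimes report something else, mostly with a low value. They report only what shows in the picture. A call takes as long as a camera call. They do not tell look-alikes from the thing itself.
- viewer.look_for(camera, name): "extent" ([left, top, width, height] as shares, 0 to 1, of the picture: columns of its width, rows of its height, round what is visible of it).
- viewer.outline_of(camera, name): "mask" (420x560 bool, what is visible of it) and "extent" ([left, top, width, height] as shares, 0 to 1, of the picture: columns of its width, rows of its height, round what is visible of it).
- viewer.pinpoint(camera, name): "xy" ([column, row] as shares, 0 to 1, of the picture: columns of its width, rows of its height: a listed point, or the origin of a listed thing).
The state is a dict: "time": time; "qpos": joint angles; "dq": joint speeds; "joint_efforts": joint torques, N m; "eef_pos": TCP position; "tcp_rot": TCP orientation; "contact_force": force on the tool from outside, world axes, zero at the start; "wrist_torque": the same for the moment, N m; "opening": opening from 0.0 (shut) to 1.0 (fully open); "finger_force": force on a finger pad.
Only numpy, scipy, OpenCV 4.12 (cv2) and the standard library are available. Lean on these libraries where they do the work, as an engineer would, in place of code of your own. Each camera call takes 0.05 s, during which the arm holds its last target. There are 200 camera calls.

## Working session

There is one attempt and no reset: what is moved stays moved. The work goes in short steps, Python scripts to look and compute and a shell command to move; the robot and the scene stay as the last step left them, time stands still between calls to the robot, and variables do not carry over. Pictures are saved under pics/ and viewed, at most 10 in all, crops included, and the job is handed in when it is done.

```bash
mkdir -p pics; cat > h.py <<'E'
import numpy as np, cv2
from scipy.spatial.transform import Rotation as R
from plant import get_state, viewer
def cam(n):
    p=viewer.camera_params(n); f=210/np.tan(np.radians(p['fov_y']/2))
    if 'hand_eye' in p:
        s=get_state(); T=np.eye(4); T[:3,:3]=R.from_quat(s['tcp_rot']).as_matrix(); T[:3,3]=s['eef_pos']; M=T@np.array(p['hand_eye'])
        return p,f,M[:3,3],M[:3,:3]
    a=np.array(p['attitude'])
    Rm=R.from_quat(a).as_matrix() if a.size==4 else a.reshape(3,3)
    return p,f,np.array(p['xyz']),Rm
def ray_z(c,uv,z):
    p,f,o,Rm=c
    d=np.array([(uv[0]-p['cx'])/f,(uv[1]-p['cy'])/f]); s=d.copy()
    for _ in range(20): s=d/(1+p['k1']*(s@s))
    w=Rm@np.array([s[0],-s[1],-1]); return o+w*(z-o[2])/w[2]
H=dict(applicator_top=.064,disc_punch_top=.111,pellet_die_top=.068,confirm_button_top=.058,brass_weight_top=.026,vial_top=.053,jar_top=.062,beaker_top=.071,small_spatula_top=.008,marker_top=.016)
E
python3 - <<'E'
from h import *
for n in('scene','top'):
    print(viewer.camera_params(n))
    c=cam(n); im=viewer.read_camera(n); cv2.imwrite(f'pics/{n}.png',im)
    for k in H:
        for d in viewer.pinpoint(n,k)[:4]:
            if d['confidence']>.2:
                uv=np.array(d['xy'])*[560,420]; print(n,k,round(d['confidence'],2),uv.round(),ray_z(c,uv,H[k]).round(3))
s=get_state();print(s['time'],s['eef_pos'],s['tcp_rot'])
E
```

```text
{'fov_y': 43.6647374775502, 'cx': 277.75650285659844, 'cy': 210.6768783414502, 'k1': -0.09725099139868794, 'xyz': array([-0.51893196,  0.4732885 ,  0.8401869 ]), 'attitude': array([-0.238757  ,  0.43031378,  0.75039239, -0.44128948])}
scene applicator_top 0.62 [140. 282.] [0.462 0.264 0.064]
scene disc_punch_top 0.9 [121. 226.] [0.644 0.251 0.111]
scene pellet_die_top 0.96 [201. 232.] [0.588 0.056 0.068]
scene confirm_button_top 0.66 [372. 212.] [ 0.468 -0.428  0.058]
scene confirm_button_top 0.58 [330. 224.] [ 0.471 -0.28   0.058]
scene confirm_button_top 0.37 [402. 201.] [ 0.475 -0.548  0.058]
scene brass_weight_top 0.6 [225. 280.] [0.421 0.065 0.026]
scene vial_top 0.42 [243. 219.] [ 0.615 -0.08   0.053]
scene marker_top 0.66 [169. 232.] [0.706 0.111 0.016]
{'fov_y': 57.09909116362277, 'cx': 279.4938647645678, 'cy': 211.76905502044858, 'k1': -0.0007125044377278251, 'xyz': array([ 0.44587241, -0.14202504,  1.18643591]), 'attitude': array([-0.03628489,  0.02957947,  0.71632344, -0.69619623])}
top applicator_top 0.93 [144. 244.] [0.469 0.263 0.064]
top disc_punch_top 0.72 [141. 191.] [0.618 0.256 0.111]
top pellet_die_top 0.75 [215. 201.] [0.587 0.054 0.068]
top pellet_die_top 0.59 [221. 201.] [0.586 0.036 0.068]
top confirm_button_top 0.56 [332. 240.] [ 0.465 -0.283  0.058]
top confirm_button_top 0.54 [381. 237.] [ 0.468 -0.425  0.058]
top confirm_button_top 0.39 [431. 226.] [ 0.496 -0.572  0.058]
top confirm_button_top 0.39 [271. 246.] [ 0.451 -0.105  0.058]
top brass_weight_top 0.37 [216. 255.] [0.429 0.06  0.026]
top vial_top 0.4 [263. 192.] [ 0.612 -0.085  0.053]
top jar_top 0.74 [271. 247.] [ 0.448 -0.107  0.062]
top beaker_top 0.5 [322. 199.] [ 0.584 -0.258  0.071]
top small_spatula_top 0.47 [305. 163.] [ 0.704 -0.215  0.008]
top marker_top 0.51 [200. 165.] [0.707 0.109 0.016]
1.1 [ 0.2096892  -0.64159346  0.23135163] [9.87556761e-01 1.57262974e-01 2.92321473e-06 1.93990468e-05]
```

View pics/top.png

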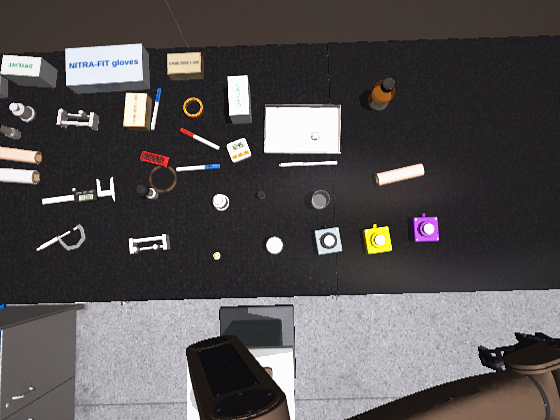

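View pics/scene.png

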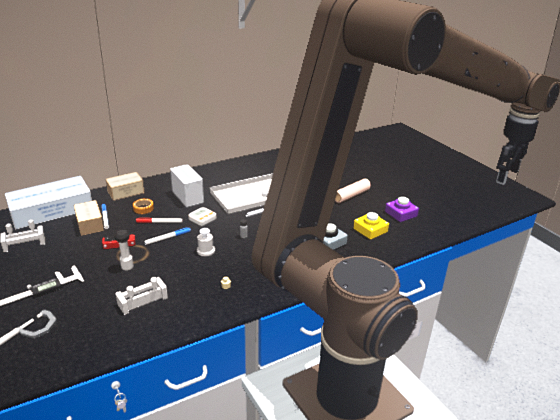

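The top picture shows the front tools: applicator at (150,243), disc punch with its black knob at (141,190), pellet die at (221,201) and grey button box at (329,240).

Look-alikes:
- Spare applicator at (77,118), spare die at (20,111) and spare punch at (10,132), all at the far left.
- Yellow box at (378,239) and purple box at (428,229).
- Jar cap at (274,245), which is similar to a button.

I choose the front tools and the grey box, and check them in a crop.

```bash
python3 - <<'E'
from h import *
im=cv2.imread('pics/top.png'); a=[im[y-28:y+28,x-37:x+38] for x,y in((150,243),(146,192),(221,201),(329,240))]
a=[cv2.resize(q,(400,299),interpolation=cv2.INTER_CUBIC) for q in a]
cv2.imwrite('pics/crop.png',np.vstack([np.hstack(a[:2]),np.hstack(a[2:])]))
c={}
for n in('top','scene'):
    c=cam(n); viewer.read_camera(n)
    for k in('applicator','disc_punch','pellet_die','confirm_button'):
        for d in viewer.outline_of(n,k)[:3]:
            e=np.array(d['extent'])*[560,420,560,420]; print(n,k,round(d['confidence'],2),e.round(1))
        if k!='confirm_button':
          for d in viewer.pinpoint(n,k)[:3]:
            uv=np.array(d['xy'])*[560,420]; print('  origin',round(d['confidence'],2),uv.round(1),ray_z(c,uv,0).round(3))
c=cam('top')
for nm,uv,z in(('app',(150,243),.03),('punch',(141,190),.111),('die',(221,201),.068),('btn',(329,240),.058)): print(nm,ray_z(c,uv,z).round(3))
E
```

```text
top applicator 0.7 [130.2 233.3  41.1  20.6]
  origin 0.9 [152.5 242.8] [0.472 0.261 0.   ]
top disc_punch 0.8 [133.7 182.7  23.5  16.9]
top disc_punch 0.25 [128.5 232.3  40.6  18.9]
  origin 0.69 [151.7 192.3] [0.629 0.264 0.   ]
  origin 0.34 [218.  253.9] [0.433 0.059 0.   ]
top pellet_die 0.54 [215.2 192.9  12.5  18.2]
  origin 0.77 [223.1 202.2] [0.592 0.042 0.   ]
top confirm_button 0.6 [276.5 161.8  59.5   5.5]
top confirm_button 0.52 [422.7 222.8  11.9  11.4]
top confirm_button 0.47 [325.5 237.4  10.2   8.8]
scene applicator 0.69 [118.5 278.7  46.8  37.4]
  origin 0.73 [141.1 300.4] [0.473 0.266 0.   ]
scene disc_punch 0.97 [113.1 226.5  17.7  46.2]
  origin 0.56 [127.  264.9] [ 0.628  0.256 -0.   ]
scene pellet_die 0.87 [194.2 226.8  21.   28.6]
  origin 0.74 [205.2 251.2] [0.589 0.048 0.   ]
scene confirm_button 0.42 [367.9 211.8   9.5   9.6]
scene confirm_button 0.31 [222.6 279.7   5.5   8.8]
app [0.471 0.258 0.03 ]
punch [0.62  0.256 0.111]
die [0.587 0.037 0.068]
btn [ 0.465 -0.275  0.058]
```

View pics/crop.png

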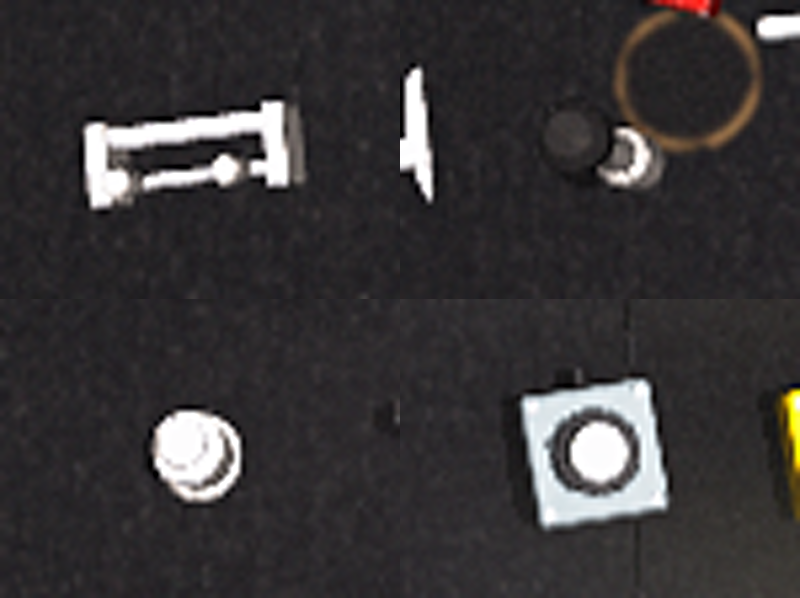

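The crop shows the real front applicator, the punch with its black knob, the pellet die with its plunger, and the grey box with its white button. The choices are confirmed. I'll travel high and shut the fingers on the way.

```bash
python3 -m handwheel '[[[0,0.034,-0.02,-0.002,0],[0,0.034,-0.02,-0.002,0],[0,0.034,-0.02,-0.002,0],[0,0.034,-0.02,-0.002,0],[0,0.034,-0.02,-0.002,0],[0,0.034,-0.02,-0.002,0],[0,0.034,-0.02,-0.002,0],[0,0.034,-0.02,-0.002,0],[0,0.034,-0.02,-0.002,0],[0,0.034,-0.02,-0.002,0],[0,0.034,-0.02,-0.002,0],[0,0.034,-0.02,-0.002,0]]]' 20; python3 -m handwheel '[[[0,0.034,-0.02,-0.002,0],[0,0.034,-0.02,-0.002,0],[0,0.034,-0.02,-0.002,0],[0,0,0,0,0]]]'
cat >go.py <<'E'
import sys; from h import *
t=np.array([float(v) for v in sys.argv[1:4]]); s=get_state()
d=R.from_quat(s['tcp_rot']).as_matrix().T@(t-s['eef_pos'])
print(s['time'],s['eef_pos'].round(4),s['tcp_rot'].round(3),'tool delta',d.round(4),'rows',np.linalg.norm(d)/.04, s['qpos'].round(2), s['contact_force'])
E
python3 go.py 0.47 0.24 0.25
```

```text
time: 2.9
eef_pos: [0.524, -0.2851, 0.2557]
tcp_rot: [0.988, 0.157, 0.0, 0.0]
contact_force: [1.1, -0.9, -0.1]
opening: -0.001
finger_force: 0.0
time: 3.23
eef_pos: [0.6048, -0.1926, 0.262]
tcp_rot: [0.987, 0.16, 0.002, -0.001]
contact_force: [-0.9, 0.1, -0.0]
opening: 0.001
finger_force: 0.0
3.2333 [ 0.6048 -0.1926  0.262 ] [ 0.987  0.16   0.002 -0.001] tool delta [ 0.009  -0.453   0.0124] rows 11.332513490177186 [-0.47  0.18  1.65  0.    1.31  0.78] [-0.87272182  0.13386085 -0.03556696]
```

```bash
python3 -m handwheel '[[[0,0.001,-0.041,0.001,0],[0,0.001,-0.041,0.001,0],[0,0.001,-0.041,0.001,0],[0,0.001,-0.041,0.001,0],[0,0.001,-0.041,0.001,0],[0,0.001,-0.041,0.001,0],[0,0.001,-0.041,0.001,0],[0,0.001,-0.041,0.001,0],[0,0.001,-0.041,0.001,0],[0,0.001,-0.041,0.001,0],[0,0,-0.035,0.001,0],[0,0,0,0,0]]]'
cat >look.py <<'E'
import sys; from h import *
name=sys.argv[1]; keys=sys.argv[2:]
c=cam('wrist'); print(np.round(viewer.camera_params('wrist')['hand_eye'],3).tolist()); im=viewer.read_camera('wrist')
for k in keys:
    for d in viewer.pinpoint('wrist',k)[:3]:
        uv=np.array(d['xy'])*[560,420]; print(k,round(d['confidence'],2),uv.round(1),ray_z(c,uv,H.get(k,0)).round(4))
cv2.imwrite(f'pics/{name}.png',im)
E
python3 look.py w1 applicator_top applicator disc_punch_top disc_punch; python3 go.py 0.47 0.26 0.089
```

```text
time: 4.23
eef_pos: [0.4702, 0.2327, 0.2503]
tcp_rot: [0.987, 0.16, -0.0, -0.001]
contact_force: [-0.0, -0.1, 0.2]
opening: -0.001
finger_force: 0.0
[[-0.002, 0.962, 0.273, 0.069], [1.0, 0.002, -0.0, 0.001], [-0.0, 0.273, -0.962, -0.142], [0.0, 0.0, 0.0, 1.0]]
applicator_top 0.62 [252.5 176.5] [0.4713 0.2655 0.064 ]
applicator 0.82 [258.1 169.8] [0.4697 0.2633 0.    ]
disc_punch 0.94 [297.5  51.9] [0.621  0.2605 0.    ]
4.4833 [0.4731 0.227  0.2504] [0.988 0.157 0.    0.   ] tool delta [ 0.0073 -0.0324  0.1614] rows 4.119525205822243 [ 0.25 -0.06  1.92 -0.    1.28  1.51] [ 0.4832453  -0.23429272  0.67453138]
```

View pics/w1.png

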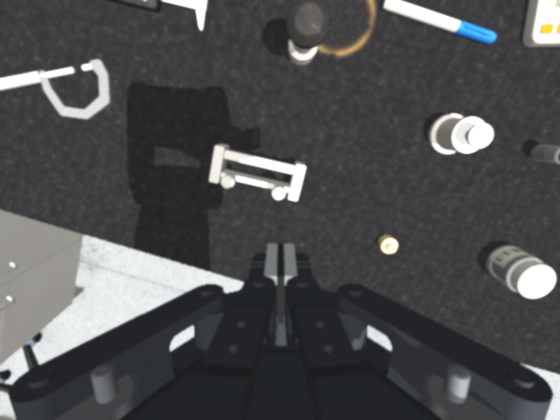

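The wrist view shows the applicator centred at about (259,172) with knobs at (228,181) and (279,193), the punch knob at (307,20) and the die head at (479,134). The arm was still settling, so I'll measure once more at rest.

```bash
python3 look.py w2 applicator_top applicator pellet_die_top disc_punch_top|tail -n +2; python3 - <<'E'
from h import *
c=cam('wrist')
for n,uv,z in(('frame',(259,172),.036),('k1',(228,181),.064),('k2',(279,193),.064),('punch',(307,20),.111),('die',(479,134),.068)):print(n,ray_z(c,uv,z).round(4))
for d in viewer.outline_of('wrist','applicator')[:1]:
    r=cv2.minAreaRect(cv2.findNonZero(d['mask'].astype(np.uint8)));print(r,ray_z(c,r[0],.036))
E
python3 go.py 0.47 0.26 0.089
```

```text
applicator_top 0.59 [248.9 178.4] [0.4713 0.2625 0.064 ]
applicator 0.98 [250.5 171.2] [0.4682 0.2662 0.    ]
pellet_die_top 0.71 [472.9 135. ] [0.5915 0.0469 0.068 ]
pellet_die_top 0.33 [387.9 247.8] [0.4428 0.0814 0.068 ]
disc_punch_top 0.76 [300.9  21.3] [0.6233 0.2563 0.111 ]
disc_punch_top 0.23 [253.3 169.5] [0.4905 0.2588 0.111 ]
frame [0.4768 0.2545 0.036 ]
k1 [0.4612 0.2843 0.064 ]
k2 [0.4656 0.2253 0.064 ]
punch [0.6257 0.2518 0.111 ]
die [0.5943 0.0413 0.068 ]
((250.45172119140625, 174.24240112304688), (92.37667083740234, 42.690399169921875), 12.771242141723633) [0.47101466 0.26362826 0.036     ]
4.7833 [0.4729 0.2273 0.2503] [ 0.988  0.157 -0.     0.   ] tool delta [ 0.0073 -0.032   0.1613] rows 4.115459597137182 [ 0.25 -0.06  1.92 -0.    1.28  1.51] [0.1320577  0.28328829 0.1871704 ]
```

```bash
python3 -m handwheel '[[[0,0.009,-0.034,0,0],[0,0,0,0.04,0],[0,0,0,0.04,0],[0,0,0,0.035,0],[0,0,0,0.03,0],[0,0,0,0.016,0],[0,0,0,0,0],[0,0,0,0,0],[0,0,0,0,0],[0,0,0,0,0],[0,0,0,0,0]]]'; python3 go.py .471 .262 .089; python3 look.py w3 applicator_top applicator|tail -2
```

```text
time: 5.7
eef_pos: [0.472, 0.2636, 0.0915]
tcp_rot: [0.988, 0.157, 0.002, -0.0]
contact_force: [0.3, 0.2, -0.3]
opening: -0.001
finger_force: 0.0
5.7 [0.472  0.2636 0.0915] [ 0.988  0.157  0.002 -0.   ] tool delta [-0.0015  0.0012  0.0025] rows 0.07839360775017337 [0.32 0.15 2.01 0.   0.97 1.58] [ 0.34923491  0.2180838  -0.27720678]
applicator_top 0.8 [279.1 239.9] [0.4718 0.2634 0.064 ]
applicator 0.58 [274.2 214.6] [0.4673 0.2665 0.    ]
```

```bash
python3 -m handwheel '[[[0,0,0,0.002,0],[0,0,0,0,0],[0,0,0,0,0],[0,0,0,0,0],[0,0,0,0,0],[0,0,0,0,0],[0,0,0,0,0],[0,0,0,0,0],[0,0,0,0,0],[0,0,0,0,0],[0,0,0,0,0],[0,0,0,0,0]]]'; python3 -m handwheel '[[[0,0,0,0,0],[0,0,0,0,0],[0,0,0,0,0],[0,0,0,0,0],[0,0,0,0,0],[0,0,0,0,0],[0,0,0,0,0],[0,0,0,0,0],[0,0,0,0,0],[0,0,0,0,0],[0,0,0,0,0],[0,0,0,0,0]]]'; python3 -m handwheel '[[[0,0,0,0,0],[0,0,0,0,0],[0,0,0,0,0],[0,0,0,0,0]]]'; python3 go.py .6225 .256 .25
```

```text
time: 6.85
eef_pos: [0.4706, 0.2632, 0.0873]
tcp_rot: [0.988, 0.157, 0.0, -0.0]
contact_force: [-0.6, -0.9, 0.3]
opening: -0.002
finger_force: 0.0
time: 7.85
eef_pos: [0.4706, 0.2632, 0.0874]
tcp_rot: [0.988, 0.157, 0.0, 0.0]
contact_force: [-0.3, 0.3, 1.1]
opening: 0.005
finger_force: 0.0
time: 8.18
eef_pos: [0.4705, 0.2631, 0.0873]
tcp_rot: [0.988, 0.157, -0.0, 0.0]
contact_force: [1.0, -0.7, -0.4]
opening: 0.003
finger_force: 0.0
8.1833 [0.4705 0.2631 0.0873] [ 0.988  0.157 -0.     0.   ] tool delta [ 0.1422  0.054  -0.1627] rows 5.568043754693205 [ 0.32  0.16  2.02 -0.    0.97  1.58] [ 1.0292637  -0.68449256 -0.4071206 ]
```

View pics/w3.png

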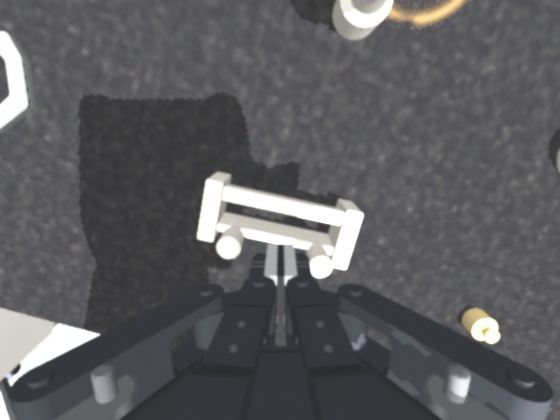

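The view shows the fingertips (280,247) over the middle of the frame, between the knobs at (229,243) and (320,265), touching nothing. The hold is done, so on to the punch by way of height.

```bash
python3 -m handwheel '[[[0,0,0,-0.04,0],[0,0,0,-0.04,0],[0,0,0,-0.04,0],[0,0,0,-0.043,0]]]' 2>&1 | tail -1; python3 -m handwheel '[[[0,0,0,-0.04,0],[0,0,0,-0.04,0],[0,0,0,-0.04,0],[0,0,0,-0.04,0],[0,0.036,0.014,0,0],[0,0.036,0.014,0,0],[0,0.036,0.013,0,0],[0,0.034,0.013,0,0],[0,0,0,0,0],[0,0,0,0,0],[0,0,0,0,0],[0,0,0,0,0]]]'; python3 look.py w4 disc_punch_top disc_punch pellet_die_top|tail -n +2; python3 go.py .6225 .256 .25
```

```text
out of range
time: 9.18
eef_pos: [0.6213, 0.2563, 0.2476]
tcp_rot: [0.988, 0.158, -0.0, -0.0]
contact_force: [0.4, -0.7, 0.3]
opening: -0.0
finger_force: 0.0
disc_punch_top 0.76 [278.3 191.9] [0.6257 0.2588 0.111 ]
disc_punch 0.89 [276.8 177.1] [0.62   0.2597 0.    ]
pellet_die_top 0.8 [441.5 265.9] [0.5903 0.041  0.068 ]
9.3833 [0.6216 0.2563 0.2482] [ 0.987  0.158  0.001 -0.   ] tool delta [ 0.0008  0.0006 -0.0018] rows 0.0514206821475909 [0.24 0.27 1.57 0.   1.3  1.49] [-0.03722771  0.50822958  0.67268999]
```

```bash
python3 -m handwheel '[[[0,0.001,0,0.035,0],[0,0,0,0.035,0],[0,0,0,0.025,0],[0,0,0,0.016,0],[0,0,0,0,0],[0,0,0,0,0],[0,0,0,0,0],[0,0,0,0,0]]]'; python3 look.py w5 disc_punch_top disc_punch|tail -n +2;python3 go.py .6225 .257 .136
```

```text
time: 10.05
eef_pos: [0.6246, 0.2567, 0.1392]
tcp_rot: [0.988, 0.157, 0.002, -0.0]
contact_force: [0.2, -0.9, 0.6]
opening: -0.001
finger_force: 0.0
disc_punch_top 0.83 [275.6 237.5] [0.625  0.2589 0.111 ]
disc_punch 0.56 [275.9 198. ] [ 0.6226  0.2595 -0.    ]
10.2 [0.6242 0.2565 0.1383] [ 0.988  0.157  0.002 -0.   ] tool delta [-0.0015 -0.001   0.0023] rows 0.07301998599807538 [0.24 0.37 1.65 0.   1.12 1.49] [-0.00371546  0.72695176  0.05115963]
```

View pics/w5.png

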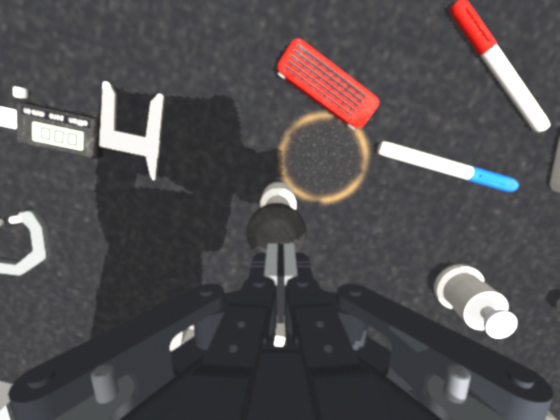

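The fingertips (280,245) sit over the punch knob (about 276,235). Holding for two seconds, with a 2 mm sideways correction.

```bash
python3 -m handwheel '[[[0,0,-0.002,0.001,0],[0,0,0,0,0],[0,0,0,0,0],[0,0,0,0,0],[0,0,0,0,0],[0,0,0,0,0],[0,0,0,0,0],[0,0,0,0,0],[0,0,0,0,0],[0,0,0,0,0],[0,0,0,0,0],[0,0,0,0,0]]]'; python3 -m handwheel '[[[0,0,0,0,0],[0,0,0,0,0],[0,0,0,0,0],[0,0,0,0,0],[0,0,0,0,0],[0,0,0,0,0],[0,0,0,0,0],[0,0,0,0,0],[0,0,0,0,0],[0,0,0,0,0],[0,0,0,0,0],[0,0,0,0,0]]]'; python3 -m handwheel '[[[0,0,0,0,0],[0,0,0,0,0],[0,0,0,0,0],[0,0,0,0,0]]]'; python3 go.py .5905 .044 .25
```

```text
time: 11.2
eef_pos: [0.6226, 0.2582, 0.1353]
tcp_rot: [0.988, 0.157, -0.0, -0.0]
contact_force: [0.4, -0.5, 0.5]
opening: 0.002
finger_force: 0.0
time: 12.2
eef_pos: [0.6226, 0.2582, 0.1353]
tcp_rot: [0.988, 0.157, -0.0, -0.0]
contact_force: [-0.3, 0.3, 0.1]
opening: 0.002
finger_force: 0.0
time: 12.53
eef_pos: [0.6227, 0.2582, 0.1353]
tcp_rot: [0.988, 0.157, 0.0, 0.0]
contact_force: [-0.1, -0.8, -0.0]
opening: -0.001
finger_force: 0.0
12.5333 [0.6227 0.2582 0.1353] [0.988 0.157 0.    0.   ] tool delta [-0.0971  0.1936 -0.1147] rows 6.125969073432347 [ 0.24  0.37  1.65 -0.    1.12  1.5 ] [-0.0648891  -0.78381553 -0.04144479]
```

```bash
python3 -m handwheel '[[[0,0,0,-0.039,0],[0,0,0,-0.039,0],[0,0,0,-0.037,0],[0,-0.016,0.032,0,0],[0,-0.016,0.032,0,0],[0,-0.016,0.032,0,0],[0,-0.016,0.032,0,0],[0,-0.016,0.032,0,0],[0,-0.017,0.033,0,0],[0,0,0,0,0],[0,0,0,0,0],[0,0,0,0,0]]]';python3 -m handwheel '[[[0,0,0,0,0],[0,0,0,0,0],[0,0,0,0,0]]]'; python3 look.py w6 pellet_die_top pellet_die|tail -n +2; python3 go.py .5905 .044 .093
```

```text
time: 13.53
eef_pos: [0.5905, 0.0448, 0.2505]
tcp_rot: [0.988, 0.157, 0.0, -0.0]
contact_force: [0.4, 0.3, -0.6]
opening: -0.005
finger_force: 0.0
time: 13.78
eef_pos: [0.5904, 0.0458, 0.2502]
tcp_rot: [0.987, 0.158, -0.0, -0.0]
contact_force: [-0.1, -0.0, -0.5]
opening: 0.004
finger_force: 0.0
pellet_die_top 0.92 [278.6 185.9] [0.5915 0.0472 0.068 ]
pellet_die 0.78 [278.7 175.2] [0.592  0.0476 0.    ]
13.9333 [0.5904 0.0453 0.2502] [ 0.987  0.158 -0.    -0.   ] tool delta [-0.0003  0.0013  0.1572] rows 3.9313279891363537 [-0.09  0.09  1.77  0.    1.28  1.16] [ 0.12060909 -0.09360915  0.30338583]
```

Target is (0.591, 0.047, 0.093).

```bash
python3 -m handwheel '[[[0,0.001,-0.001,0.039,0],[0,0,0,0.039,0],[0,0,0,0.035,0],[0,0,0,0.026,0],[0,0,0,0.016,0],[0,0,0,0,0],[0,0,0,0,0],[0,0,0,0,0],[0,0,0,0,0]]]'; python3 look.py w7 pellet_die_top|tail -n +2;python3 go.py .591 .047 .093
```

```text
time: 14.68
eef_pos: [0.5927, 0.0458, 0.0977]
tcp_rot: [0.988, 0.157, 0.002, 0.001]
contact_force: [-0.9, -0.6, 0.3]
opening: 0.001
finger_force: 0.0
pellet_die_top 0.61 [278.4 236.5] [0.5936 0.0464 0.068 ]
14.7833 [0.5923 0.0458 0.0974] [0.988 0.157 0.002 0.   ] tool delta [-0.0009 -0.0016  0.0044] rows 0.11963157932343964 [-0.09  0.25  1.88  0.    1.01  1.16] [ 0.18343678 -0.49916088  0.12555111]
```

View pics/w7.png

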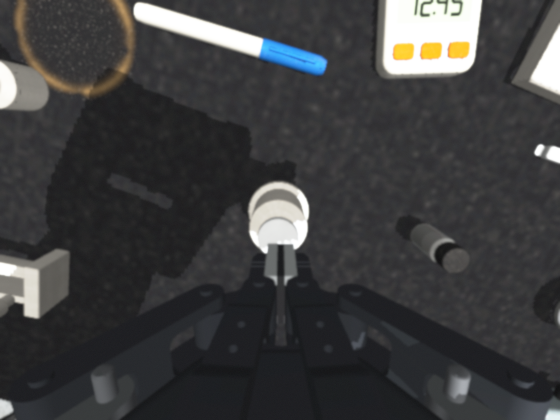

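The fingertips (280,243) are over the plunger head (278,235). Holding.

```bash
python3 -m handwheel '[[[0,0,-0.001,0.001,0],[0,0,0,0,0],[0,0,0,0,0],[0,0,0,0,0],[0,0,0,0,0],[0,0,0,0,0],[0,0,0,0,0],[0,0,0,0,0],[0,0,0,0,0],[0,0,0,0,0],[0,0,0,0,0],[0,0,0,0,0]]]'; python3 -m handwheel '[[[0,0,0,0,0],[0,0,0,0,0],[0,0,0,0,0],[0,0,0,0,0],[0,0,0,0,0],[0,0,0,0,0],[0,0,0,0,0],[0,0,0,0,0],[0,0,0,0,0],[0,0,0,0,0],[0,0,0,0,0],[0,0,0,0,0]]]'; python3 -m handwheel '[[[0,0,0,0,0],[0,0,0,0,0],[0,0,0,0,0],[0,0,0,0,0],[0,0,0,0,0],[0,0,0,0,0]]]'; python3 go.py .466 -.276 .25
```

```text
time: 15.78
eef_pos: [0.5907, 0.0468, 0.0943]
tcp_rot: [0.988, 0.157, 0.0, -0.0]
contact_force: [0.3, 0.6, -0.1]
opening: -0.001
finger_force: 0.0
time: 16.78
eef_pos: [0.5907, 0.0468, 0.0943]
tcp_rot: [0.988, 0.157, -0.0, -0.0]
contact_force: [-1.0, -0.6, 0.1]
opening: 0.002
finger_force: 0.0
time: 17.28
eef_pos: [0.5907, 0.0468, 0.0944]
tcp_rot: [0.988, 0.157, 0.0, -0.0]
contact_force: [-0.3, -0.2, -0.3]
opening: 0.004
finger_force: 0.0
17.2833 [0.5907 0.0468 0.0944] [ 0.988  0.157  0.    -0.   ] tool delta [-0.2188  0.2681 -0.1556] rows 9.486033001979267 [-0.09  0.26  1.88  0.    1.    1.16] [-0.32554008 -0.2138388  -0.25336047]
```

```bash
python3 -m handwheel '[[[0,0,0,-0.039,0],[0,0,0,-0.039,0],[0,0,0,-0.039,0],[0,0,0,-0.039,0],[0,-0.024,0.03,0,0],[0,-0.024,0.03,0,0],[0,-0.024,0.03,0,0],[0,-0.024,0.03,0,0],[0,-0.024,0.03,0,0],[0,-0.024,0.03,0,0],[0,-0.024,0.03,0,0],[0,-0.024,0.03,0,0]]]';python3 -m handwheel '[[[0,-0.027,0.028,0,0],[0,0,0,0,0],[0,0,0,0,0],[0,0,0,0,0],[0,0,0,0,0],[0,0,0,0,0]]]'; python3 look.py w8 confirm_button_top |tail -n +2; python3 go.py .466 -.276 .08
```

```text
time: 18.28
eef_pos: [0.4818, -0.2425, 0.2505]
tcp_rot: [0.988, 0.157, 0.0, 0.0]
contact_force: [1.0, -0.1, -0.9]
opening: 0.003
finger_force: 0.0
time: 18.78
eef_pos: [0.4663, -0.2747, 0.2503]
tcp_rot: [0.987, 0.158, 0.0, -0.0]
contact_force: [-0.0, -0.4, -0.3]
opening: 0.0
finger_force: 0.0
confirm_button_top 0.85 [511.9 240.2] [ 0.49   -0.5661  0.058 ]
confirm_button_top 0.84 [278.4 187.9] [ 0.4631 -0.2744  0.058 ]
confirm_button_top 0.57 [395.1 222.1] [ 0.4669 -0.42    0.058 ]
18.8833 [ 0.4663 -0.2748  0.2503] [ 0.987  0.158  0.    -0.   ] tool delta [-0.0007  0.001   0.1703] rows 4.258507101262356 [-0.72 -0.02  1.89  0.    1.28  0.53] [-0.03694181  0.01023687  0.12457138]
```

View pics/w8.png

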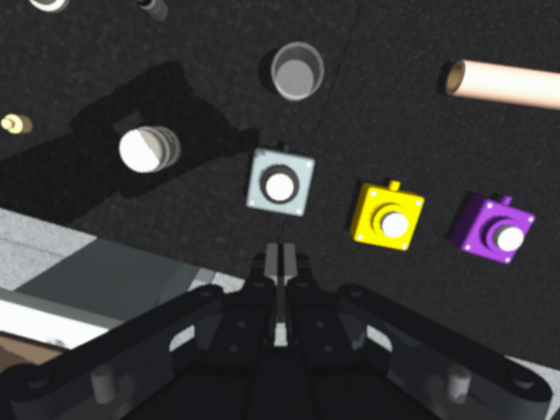

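The grey box's button is at (280,185), straight ahead of the tool, with yellow at (395,223) and purple at (509,238) off to the right. Coming down over grey, then pressing slowly.

```bash
python3 -m handwheel '[[[0,-0.001,0,0.039,0],[0,0,0,0.039,0],[0,0,0,0.039,0],[0,0,0,0.03,0],[0,0,0,0.02,0],[0,0,0,0.013,0],[0,0,0,0,0],[0,0,0,0,0],[0,0,0,0,0],[0,0,0,0,0],[0,0,0,0,0],[0,0,0,0,0]]]'; python3 -m handwheel '[[[0,0,0,0.002,0],[0,0,0,0.002,0],[0,0,0,0.002,0],[0,0,0,0.002,0],[0,0,0,0.002,0],[0,0,0,0,0],[0,0,0,0,0],[0,0,0,0,0],[0,0,0,0,0]]]'
```

```text
time: 19.88
eef_pos: [0.4655, -0.2768, 0.0716]
tcp_rot: [0.988, 0.157, 0.001, 0.001]
contact_force: [0.1, -0.8, -0.1]
opening: 0.003
finger_force: 0.0
time: 20.63
eef_pos: [0.4649, -0.2764, 0.0604]
tcp_rot: [0.988, 0.157, 0.0, 0.0]
contact_force: [-0.4, 0.0, 0.1]
opening: -0.003
finger_force: 0.0
```

```bash
python3 -m handwheel '[[[0,0,0,0.002,0],[0,0,0,0.002,0],[0,0,0,0.002,0],[0,0,0,0,0],[0,0,0,0,0],[0,0,0,0,0],[0,0,0,0,0]]]'; python3 -m handwheel '[[[0,0,0,0.001,0],[0,0,0,0.001,0],[0,0,0,0.001,0],[0,0,0,0,0],[0,0,0,0,0],[0,0,0,0,0],[0,0,0,0,0]]]'
```

```text
time: 21.22
eef_pos: [0.4652, -0.2765, 0.0547]
tcp_rot: [0.988, 0.157, 0.0, 0.0]
contact_force: [0.6, 0.3, 3.0]
opening: -0.001
finger_force: 1.6
time: 21.8
eef_pos: [0.4652, -0.2766, 0.052]
tcp_rot: [0.988, 0.157, 0.0, 0.0]
contact_force: [-0.5, 0.5, 6.6]
opening: -0.001
finger_force: 3.4
```

```bash
python3 -m handwheel '[[[0,0,0,0.001,0],[0,0,0,0.001,0],[0,0,0,0,0],[0,0,0,0,0],[0,0,0,0,0],[0,0,0,0,0]]]'
```

```text
time: 22.3
eef_pos: [0.4652, -0.2766, 0.0518]
tcp_rot: [0.988, 0.157, -0.0, -0.0]
contact_force: [-3.7, 3.2, 17.1]
opening: -0.002
finger_force: 8.3
```

The force has risen to 17 N with no further travel, so the button is against its stop, fully down. Releasing and going up.

```bash
python3 -m handwheel '[[[0,0,0,-0.004,0],[0,0,0,-0.008,0],[0,0,0,-0.02,0],[0,0,0,-0.039,0],[0,0,0,-0.039,0],[0,0,0,-0.039,0],[0,0,0,-0.039,0],[0,0,0,0,0],[0,0,0,0,0],[0,0,0,0,0],[0,0,0,0,0],[0,0,0,0,0]]]'; python3 - <<'E'
from h import *
im=viewer.read_camera('top'); a=cv2.imread('pics/top.png'); cv2.imwrite('pics/end.png',im)
E
```

```text
time: 23.3
eef_pos: [0.4638, -0.2754, 0.2347]
tcp_rot: [0.988, 0.157, -0.002, -0.002]
contact_force: [0.4, 0.8, -0.2]
opening: -0.002
finger_force: 0.0
```

View pics/end.png

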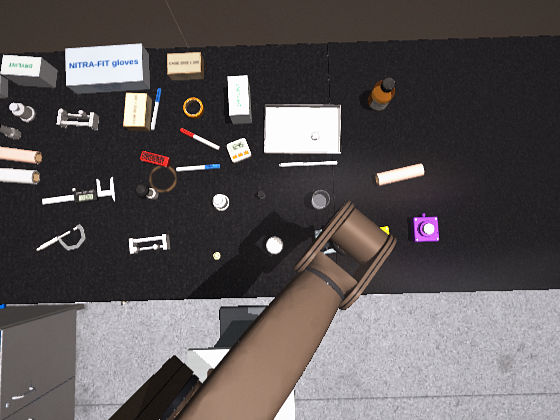

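The picture shows every visible thing still in place (applicator at (150,243), die at (221,201), punch at (147,191)). The arm is high and clear, and hides the grey box.

```bash
python3 -c "
from plant import sign_off; print(sign_off())"
```

```text
the job is handed in; nothing more can be done
None
```

I pointed at the applicator, the disc punch and the pellet die in that order, held each for over two seconds without touching, then pressed the grey box's button to its stop and released it. I handed the job in at about 23 s; the arm hid the grey box in the last picture, so I did not see the button come back up.

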